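Lock the stop screw's square nut with its wing jam nut

TASK

Slide the open-ended spanner flat along the plate until its jaw is fully home on the square nut, with its handle beside the brace post so that the post will stop it turning clockwise, and let go of it. Then turn the wing jam nut clockwise until it stops against the square nut and is firmly hand-tight (feel for about 0.8 N m, never more than 1.5), the spanner and post alone keeping the square nut from turning. Leave the spanner on the nut and the other things on the shelf where they are.

Things in the scene. Friction and masses are not known exactly. Their poses are not given: they have to be found in the camera images.
- fixture: Fixed stop-screw fixture: steel plate 120 x 265 mm, 4 mm thick, on the shelf, with an upright screw. Origin on the screw axis at the plate's underside, z up. The plate reaches 60 mm to each side in x, 50 mm to +y, 215 mm to -y. The spanner's handle is to lie along the plate's -y; turning clockwise from above then swings it to -x, against the brace post.
- post: Brace post, an upright steel pin 12 mm in diameter and 28 mm tall on the plate, 20 mm to -x and 170 mm to -y of the screw axis (fixture frame). Origin at its foot on the axis. With the spanner's handle exactly along -y there is a gap of 4 mm to it.
- screw_axis (a point): The screw axis at the top face of the plate (4 mm above the shelf), the underside of the square nut.
- setnut (a joint): Angle of the square setting nut (rad, grows clockwise from above); at 0 its flats are square to the fixture's x and y. 30 mm across flats, 16 mm high, on the plate. Turns under only 0.06 N m: unless held it turns along with the jam nut, and it swings into line with a jaw sliding on. Its setting is kept if it turns no more than 0.3 rad in all.
- nut_corner (a point): One upper corner of the square nut, 21 mm from the screw axis; it shows how far the nut has turned.
- jam (a joint): Angle of the wing jam nut relative to the square nut below it (rad, grows clockwise from above). It starts between 0.3 and 0.8, turns under 0.12 N m, and meets the square nut at 1.6, where it stops hard. At setnut = 0 and jam = 0 its wing bar lies 0.8 rad counterclockwise of the fixture's x axis.
- wing_mid (a point): Middle of the jam nut's wing bar, on the screw axis, 39 mm above the shelf; its x axis lies along the bar. Bar 60 mm long, 18 mm thick, 28 to 50 mm above the shelf; rounded ears at its ends reach 59 mm, the screw's 14 mm end 55 mm. Below it a hub disc of 34 mm diameter, 20 to 28 mm above the shelf. Grip the bar here across its thickness.
- spanner: Loose open-ended spanner, 0.3 kg, 223 mm long, lying flat. Origin on its underside where the axis of a fully home nut lies; jaw opens to +x, handle runs to -x. Jaw 32 mm wide, throat 15 mm behind the origin, prongs to 15 mm ahead, flared lead-ins to 28 mm; head 60 mm wide, 12 mm thick. Handle 55 to 195 mm behind the origin, 20 mm wide, 16 mm thick. Play on the nut 0.07 rad.
- handle_mid (a point): Grip point on the spanner's handle, 85 mm behind the spanner's origin, at mid-thickness (8 mm above its underside).
- jar: Bystander: squat glass jar with screw-top lid, 84 mm diameter, 85 mm high; origin under its centre.
- bowl: Bystander: yellow silicone pinch bowl, 90 mm wide, 35 mm high; origin under its centre.
- shaker: Bystander: steel can-shaped shaker, 60 mm diameter, 100 mm high; origin under its centre.
- press: Bystander: cast aluminium grill press, 110 x 170 mm plate with a bow handle 56 mm high; origin under its centre.
- tongs: Bystander: stainless tongs, some 265 mm long, lying flat; origin under the middle.
- brush: Bystander: basting brush, lying flat; origin under its middle.
There are look-alikes about, which are no part of the job. What is shaped like the spanner but green is not meant.

How it is judged:
By the outcome, as a careful person would: the job done as asked, in the order asked, and still so for the second after the job is handed in, with the robot touching nothing.
It also fails if it takes over 64 s, if anything falls off the work surface, if the arm or the gripper's body presses on something with over 40 N, if the wrist force passes 120 N, or if a joint passes its speed limit or range.

ROBOT

A 7-joint arm with a two-finger parallel gripper is mounted at the origin on the work surface. World frame = base frame: x ahead of the robot, y to its left, z up, the work surface at z = 0. Lengths are in m, angles in rad, forces in N, time in s.
With the tool pointing down it reaches from about 0.35 to 0.9 m from the base axis. Payload 8.1 kg.
Tool frame: the origin (TCP) lies at the very end of the fingers, on their centre line; the grasp point (between the pads) lies 19 mm behind it (arm.tcp_to_grasp is the z of the grasp point in the tool frame, in m); z points along the fingers, y is the line along which they close (so a half turn about z gives the same grasp; the last joint's range is limited). The gripper opens to 92 mm and grips with 3 to 60 N. Pads are 19 mm wide; open, the fingers measure 130 mm over their backs; the gripper's body (75 mm by 190 mm) begins 47 mm behind the grasp point.
Start: joints at [-1.445, 0.434, 0.025, 1.573, -0.012, 1.134, -0.075], TCP at [0.142, 0.609, 0.227] pointing down, gripper open.
Joint ranges: [-2.62, 2.62], [-0.44, 2.09], [-1.27, 1.32], [0.08, 2.57], [-1.32, 4.46], [0.12, 2], [-2.74, 2.74]. Speed limits (rad/s): [2.22, 2.22, 3.01, 3.01, 3.14, 3.14, 3.14].

INTERFACE

Orientations are given as a rotation vector (axis times angle).
In Python, from cell import readout, vision, sign_off, arm gives the robot as it stands. The module is installed in compiled form; this text tells all that it offers.
- The arm moves only by the shell command python3 -m creep 'ROWS' [FORCE]. ROWS is JSON, a list of rows, each a list of 5 numbers: the shift along the tool's x, y, z in units of 4 cm (1.0 is 4 cm), then the turn about the tool's z in units of 4 degrees (1.0 is 4 degrees), then the opening, from 0 (shut) to 1 (fully open). A call has 1 to 12 rows; each row shifts and turns the commanded pose from where the row before left it, along the tool's axes as they then stand; what a row does not reach is not made up. A row lasts 1/8 s, in which the tool goes at most 62.5 mm and 10.7 degrees, less where a joint would pass 70% of its speed; a pose out of reach is approached as far as the arm can. A call with a number of a shift or a turn outside -1 to 1 is refused whole. A call with a gripper value outside its range is refused whole. The fingers move at their own pace and stop on an object; FORCE is the grip in N (left out, the last holds). Time passes only in rows, so rows that do not move let the fingers close. It gives the time, the measured TCP pose, the force, the opening and the grip force at its end, in the units of the state.
- readout.observe(): the state, without advancing time (a new reading comes with each control period).
- vision.get_image(name): name is "scene" or "top"; returns a dict with "pixels" (480x640x3 uint8, blue, green, red), "z_map" (480x640 float32, m along the optical axis (not along the pixel's ray), 0 where there is no reading), "camera_matrix" (3x3 intrinsics, pixels), "position" and "rotation" of the camera in the world. Camera axes: x right, y up, looking along -z (the intrinsics and any distortion apply to the point x, -y, -z); pixel columns grow to the right and rows downward; lengths in m; the calibration is good to about 2 mm. A picture is of the moment at which its call begins.
- sign_off(): hands the job in; it is judged then, once.
The state is a dict: "clock": time; "joints": joint angles; "dq": joint speeds; "joint_efforts": joint torques, N m; "position": TCP position; "ee_rot": TCP orientation; "force": force on the tool from outside, world axes, zero at the start; "ft_torque": the same for the moment, N m; "width": opening from 0.0 (shut) to 1.0 (fully open); "gripper_force": force on a finger pad.
Only numpy, scipy, OpenCV 4.12 (cv2) and the standard library are available. Lean on these libraries where they do the work, as an engineer would, in place of code of your own. Each camera call takes 0.05 s, during which the arm holds its last target. There are 200 camera calls.

## Working session

There is one attempt and no reset: what is moved stays moved. The work goes in short steps, Python scripts to look and compute and a shell command to move; the robot and the scene stay as the last step left them, time stands still between calls to the robot, and variables do not carry over. Pictures are saved under pics/ and viewed, at most 10 in all, crops included, and the job is handed in when it is done.

```bash
mkdir -p pics; cat > h.py <<'E'
import numpy as np, cv2
from cell import readout, vision
def grab(n):
    im=vision.get_image(n); return im
def pts(im):
    K=im["camera_matrix"];z=im["z_map"];v,u=np.mgrid[0:480,0:640]
    x=(u-K[0,2])/K[0,0]*z;y=(v-K[1,2])/K[1,1]*z
    return np.stack([x,-y,-z],-1)@np.array(im["rotation"]).T+im["position"]
def ray(im,u,v,h):
    K=im["camera_matrix"];d=np.array(im["rotation"])@np.array([(u-K[0,2])/K[0,0],-(v-K[1,2])/K[1,1],-1])
    p=np.array(im["position"]);return p+d*(h-p[2])/d[2]
E
python3 - <<'E'
from h import *
for n in("scene","top"):
    im=grab(n);cv2.imwrite(f"pics/{n}0.png",im["pixels"]);np.save(f"pics/{n}0.npy",im,allow_pickle=True)
    print(n,im["position"],np.round(im["rotation"],3).tolist(),im["camera_matrix"][0],(im["z_map"]>0).mean(),im.keys())
s=readout.observe();print(s)
E
```

```text
scene [ 1.2941903  -0.16983728  0.64313248] [0.78, 0.601, 1.252] [437.15192938   0.         318.40390108] 0.9960188802083333 dict_keys(['pixels', 'z_map', 'camera_matrix', 'position', 'rotation'])
top [0.49117912 0.01540627 1.07673732] [0.03, -0.067, -1.582] [482.02968598   0.         315.00982761] 0.9960611979166667 dict_keys(['pixels', 'z_map', 'camera_matrix', 'position', 'rotation'])
{'clock': 0.1, 'joints': array([-1.44460689,  0.43515178,  0.02498263,  1.57399689, -0.01160562,
        1.13403408, -0.07507254]), 'dq': array([ 0.00010293, -0.00065826, -0.00123139, -0.00347495,  0.0001426 ,
       -0.00113924, -0.00099424]), 'joint_efforts': array([ 3.34878074e-03, -6.69128251e+01,  9.88239795e-01, -3.15147614e+01,
       -6.04293589e-02,  3.74916766e-02,  4.78325740e-05]), 'position': array([0.14169873, 0.60824515, 0.22602809]), 'ee_rot': array([-3.58675994e-01, -3.12101402e+00,  2.26905833e-03]), 'force': array([ 0.3580099 ,  0.76174015, -0.11746793]), 'ft_torque': array([-0.02177991, -0.01509066,  0.01081684]), 'gripper_force': 0.0, 'width': 1.001684896930881}
```

```bash
sed -i 's/np.array(im\["rotation"\])/cv2.Rodrigues(np.array(im["rotation"],float))[0]/' h.py; echo
```

```text
(no output)
```

View pics/top0.png

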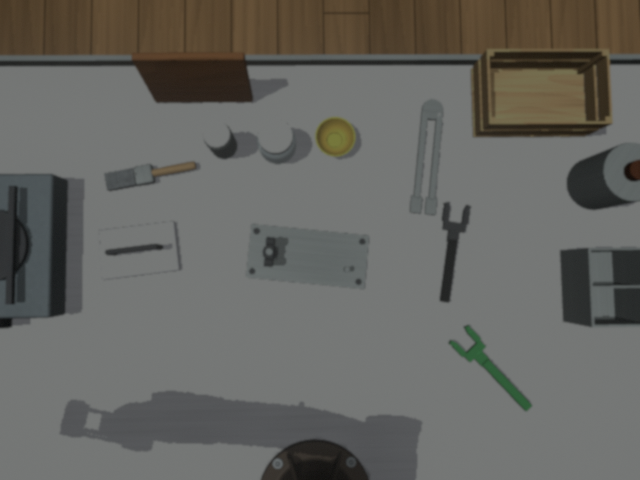

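View pics/scene0.png

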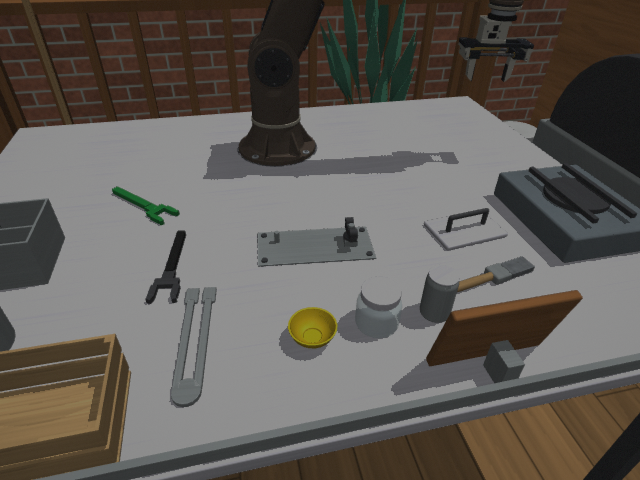

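Top view: things that could be taken for the spanner are the black spanner (452,250), the green look-alike (490,365) and the tongs (428,155). I choose the black one: it has an open jaw at its upper end (455,215). The plate is centred at (308,257), with the screw at (270,252) and the post at (348,268).

```bash
python3 - <<'E'
from h import *
im=np.load("pics/top0.npy",allow_pickle=True).item()
px=im["pixels"];P=pts(im)
g=cv2.cvtColor(px,cv2.COLOR_BGR2GRAY)
print("table gray",g[300,300],"plate",g[250,320],"spanner",g[270,449])
# spanner
m=((g<70)).astype(np.uint8);m[:190]=0;m[310:]=0;m[:,:430]=0;m[:,480:]=0
ys,xs=np.nonzero(m);W=np.array([ray(im,u,v,.014)[:2] for u,v in zip(xs,ys)])
print("n",len(W),"z med",np.median(P[ys,xs,2]))
r=cv2.minAreaRect(W.astype(np.float32)*1000);print("spanner rect",r)
hd=W[W[:,0]<np.median(W[:,0])-0.01] 
# handle points only: lower part in image
h=W[(ys>245)&(ys<295)];vx,vy,x0,y0=cv2.fitLine(h.astype(np.float32),cv2.DIST_L2,0,.001,.001).ravel()
print("handle line",vx,vy,x0,y0,np.degrees(np.arctan2(vy,vx)), "x range",W[:,0].min(),W[:,0].max())
# plate
roi=np.zeros_like(g);roi[210:300,235:385]=1
t=(g[300,300].astype(int)+g[250,320])/2
m=((g<t)&(roi>0)).astype(np.uint8);m=cv2.morphologyEx(m,cv2.MORPH_OPEN,np.ones((3,3)))
c=max(cv2.findContours(m,0,1)[0],key=cv2.contourArea)
C=np.array([ray(im,u,v,.004)[:2] for u,v in c[:,0]])
r=cv2.minAreaRect(C.astype(np.float32)*1000);print("plate",r,cv2.boxPoints(r).tolist())
# points by height around screw, post
for nm,(a,b,cc,d),z0,z1 in(("bar",(225,275,250,300),.045,.07),("post",(255,285,335,365),.02,.04)):
    q=P[a:b,cc:d].reshape(-1,3);q=q[(q[:,2]>z0)&(q[:,2]<z1)];print(nm,len(q),q.mean(0), q.min(0),q.max(0))
    if nm=="bar":print("bar rect",cv2.minAreaRect(q[:,:2].astype(np.float32)*1000))
print("table z",np.median(P[290:330,250:400,2]))
A=cv2.resize(px[210:300,235:385],None,fx=4,fy=4);B=cv2.resize(px[190:310,420:490],None,fx=3,fy=3)
o=np.zeros((360,810,3),np.uint8);o[:,:600]=A;o[:,600:]=B;cv2.imwrite("pics/c1.png",cv2.convertScaleAbs(o[:,:800],alpha=1.8))
E
```

```text
table gray 119 plate 99 spanner 36
n 1090 z med 0.0140820388379439
spanner rect ((526.0335693359375, -309.89410400390625), (57.56034469604492, 217.19906616210938), 81.01992797851562)
handle line 0.9853613 -0.17047913 0.48707947 -0.30390304 -9.815678 x range 0.41873670020884235 0.6363906850982677
plate ((522.2330932617188, 6.3138275146484375), (266.8315124511719, 122.89207458496094), 83.71508026123047) [[446.5509948730469, -119.57341766357422], [568.7044067382812, -133.02674865722656], [597.9151611328125, 132.20108032226562], [475.76177978515625, 145.65440368652344]]
bar 259 [0.5301923  0.08851301 0.05457968] [0.50033469 0.07818216 0.0450098 ] [0.56220542 0.10030455 0.06352328]
bar rect ((530.805419921875, 88.45781707763672), (18.054580688476562, 62.365806579589844), 84.74237823486328)
post 24 [ 0.49165351 -0.07745036  0.03057759] [ 0.48763143 -0.08209219  0.02058458] [ 0.4963764  -0.07203817  0.03482986]
table z 0.00013793194676481324
```

View pics/c1.png

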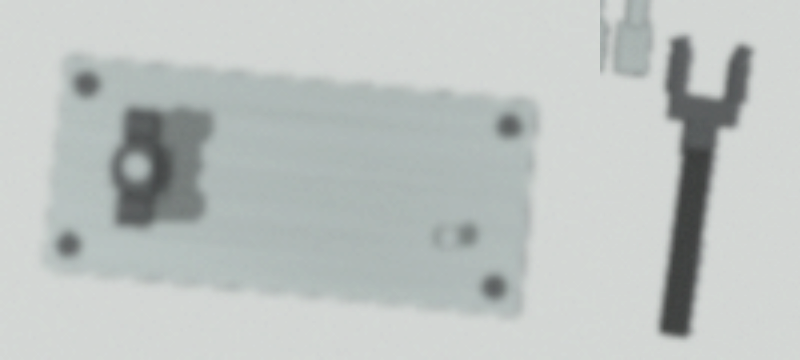

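The crop confirms the choice: on the right is a plain black/dark-steel spanner with its jaw up. On the left is the plate, with the screw and wing bar at crop (137,168) and the post at (447,236). The measured bar (62x18 mm), plate (267x123 mm) and post all agree with the sizes given.

The screw is at (0.531, 0.088), the fixture is yawed -6.3°, handle_mid is at (0.5245, -0.310) and the spanner heads -9.4°.

```bash
python3 -m creep '[[-0.69,-0.96,0,0,1],[-0.69,-0.96,0,0,1],[-0.69,-0.96,0,0,1],[-0.69,-0.96,0,0,1],[-0.69,-0.96,0,0,1],[-0.69,-0.96,0,0,1],[-0.69,-0.96,0,0,1],[-0.69,-0.96,0,0,1],[-0.69,-0.96,0,0,1],[-0.69,-0.96,0,0,1]]'
python3 -m creep '[[-0.69,-0.96,0,0,1],[-0.69,-0.96,0,0,1],[-0.69,-0.96,0,0,1],[-0.69,-0.96,0,0,1],[-0.69,-0.96,0,0,1],[-0.69,-0.96,0,0,1],[-0.69,-0.96,0,0,1],[-0.69,-0.96,0,0,1],[-0.69,-0.96,0,0,1],[-0.69,-0.96,0,0,1],[-0.69,-0.96,0,0,1],[0,0,0,1,1]]'
python3 -m creep '[[0,0,0,1,1],[0,0,0,1,1],[0,0,0,1,1],[0,0,0,1,1],[0,0,0,1,1],[0,0,0,1,1],[0,0,0,1,1],[0,0,0,1,1],[0,0,0,1,1],[0,0,0,1,1],[0,0,0,1,1],[0,0,0,1,1]]'
```

```text
clock: 1.35
position: [0.3237, 0.1705, 0.2267]
ee_rot: [0.359, 3.121, 0.0]
force: [0.9, 0.7, -0.2]
width: 0.999
gripper_force: 0.0
clock: 2.85
position: [0.5229, -0.3122, 0.2262]
ee_rot: [-0.476, -3.105, 0.004]
force: [-0.8, 1.0, -0.4]
width: 0.995
gripper_force: 0.0
clock: 4.35
position: [0.5232, -0.3079, 0.2263]
ee_rot: [-1.693, -2.646, -0.0]
force: [0.2, 0.1, 0.0]
width: 0.998
gripper_force: 0.0
```

```bash
cat >> h.py <<'E'
def go(x,y,z,ydeg):
    """print remaining move to TCP x,y,z and tool-y azimuth, in tool axes and row units (shift first, then turn)"""
    s=readout.observe();R=cv2.Rodrigues(s["ee_rot"])[0]
    d=R.T@(np.array([x,y,z])-s["position"])/.04
    a=np.degrees(np.arctan2(R[1,1],R[0,1]));t=-((ydeg-a+180)%360-180)/4
    print("t%.2f"%s["clock"],"pos",s["position"].round(4),"yaz%.1f"%a,"tilt",R[:,2].round(3),"shift",d.round(2),"turn%.2f"%t,"j7 %.2f"%s["joints"][6],"F",s["force"].round(1),"T",s["ft_torque"].round(2),"w%.3f"%s["width"],"g%.1f"%s["gripper_force"])
E
python3 -c "
from h import *
go(.5245,-.3097,.08,-99.4)"
```

```text
t4.35 pos [ 0.5232 -0.3079  0.2263] yaz24.8 tilt [-0.001  0.    -1.   ] shift [-0.06  0.01  3.66] turn31.04 j7 1.33 F [0.2 0.1 0. ] T [-0.12 -0.03 -0.04] w0.998 g0.0
```

```bash
python3 -m creep '[[0,0,0.3,1,1],[0,0,0.3,1,1],[0,0,0.3,1,1],[0,0,0.3,1,1],[0,0,0.3,1,1],[0,0,0.3,1,1],[0,0,0.3,1,1],[0,0,0.3,1,1],[0,0,0.3,1,1],[0,0,0.3,1,1],[0,0,0.3,1,1],[0,0,0.3,1,1]]'
python3 -m creep '[[0,0,0,1,1],[0,0,0,1,1],[0,0,0,1,1],[0,0,0,1,1],[0,0,0,1,1],[0,0,0,1,1],[0,0,0,1,1],[0,0,0,1,1],[0,0,0,1,1],[0,0,0,1,1],[0,0,0,1,1],[0,0,0,1,1]]'
python3 -m creep '[[0,0,0,1,1],[0,0,0,1,1],[0,0,0,1,1],[0,0,0,1,1],[0,0,0,1,1],[0,0,0,1,1],[0,0,0,1,1],[0,0,0,0,1]]'
python3 -c "
from h import *
go(.5245,-.3097,.004,-99.4)
im=grab('top');cv2.imwrite('pics/p2.png',cv2.resize(cv2.convertScaleAbs(im['pixels'][170:330,360:540],alpha=1.8),None,fx=3,fy=3))"
```

```text
clock: 5.85
position: [0.5232, -0.3078, 0.0819]
ee_rot: [-2.623, -1.728, 0.0]
force: [-0.1, -0.3, 0.1]
width: 0.999
gripper_force: 0.0
clock: 7.35
position: [0.5232, -0.3078, 0.0823]
ee_rot: [-3.099, -0.512, 0.001]
force: [-0.7, 0.1, 0.0]
width: 1.005
gripper_force: 0.0
clock: 8.35
position: [0.5232, -0.3079, 0.0823]
ee_rot: [-3.131, 0.249, 0.001]
force: [0.4, -0.1, 0.2]
width: 1.003
gripper_force: 0.0
t8.35 pos [ 0.5232 -0.3079  0.0823] yaz-99.1 tilt [-0.001  0.    -1.   ] shift [0.04 0.04 1.96] turn0.08 j7 -0.39 F [ 0.4 -0.1  0.2] T [ 0.    0.15 -0.02] w1.003 g0.0
```

```bash
python3 -m creep '[[0.04,0.04,0.5,0,1],[0,0,0.5,0,1],[0,0,0.5,0,1],[0,0,0.46,0,1],[0,0,0,0,0.2],[0,0,0,0,0.1],[0,0,0,0,0.1],[0,0,0,0,0.1],[0,0,0,0,0.1],[0,0,0,0,0.1]]' 30
python3 -c "
from h import *
go(.5245,-.3097,.004,-99.4)"
```

```text
clock: 9.65
position: [0.5247, -0.31, 0.0044]
ee_rot: [-3.132, 0.25, -0.0]
force: [-0.8, -0.3, 0.9]
width: 0.399
gripper_force: 0.0
t9.65 pos [ 0.5247 -0.31    0.0044] yaz-99.1 tilt [ 0.  0. -1.] shift [-0.01 -0.01  0.01] turn0.07 j7 -0.32 F [-0.8 -0.3  0.9] T [-0.02  0.11  0.02] w0.399 g0.0
```

```bash
python3 -m creep '[[0,0,0,0,0],[0,0,0,0,0],[0,0,0,0,0],[0,0,0,0,0],[0,0,0,0,0],[0,0,-0.5,0,0],[0,0,-0.5,0,0],[0,0,-0.5,0,0],[0,0,0,0,0]]' 30
python3 -c "
from h import *
go(.5245,-.3097,.004,-99.4)
im=grab('top');cv2.imwrite('pics/p3.png',cv2.resize(cv2.convertScaleAbs(im['pixels'][170:330,360:540],alpha=1.8),None,fx=3,fy=3))
im=grab('scene');cv2.imwrite('pics/p3s.png',cv2.resize(cv2.convertScaleAbs(im['pixels'][160:340,90:290],alpha=1.6),None,fx=3,fy=3))"
```

```text
clock: 10.78
position: [0.5255, -0.3108, 0.0666]
ee_rot: [3.13, -0.249, 0.005]
force: [-0.1, -0.3, -2.9]
width: 0.219
gripper_force: 30.0
t10.78 pos [ 0.5255 -0.3108  0.0666] yaz-99.1 tilt [ 0.003 -0.001 -1.   ] shift [-0.03 -0.02  1.57] turn0.07 j7 -0.38 F [-0.1 -0.3 -2.9] T [-0.05  0.2  -0.01] w0.219 g30.0
```

View pics/p3s.png

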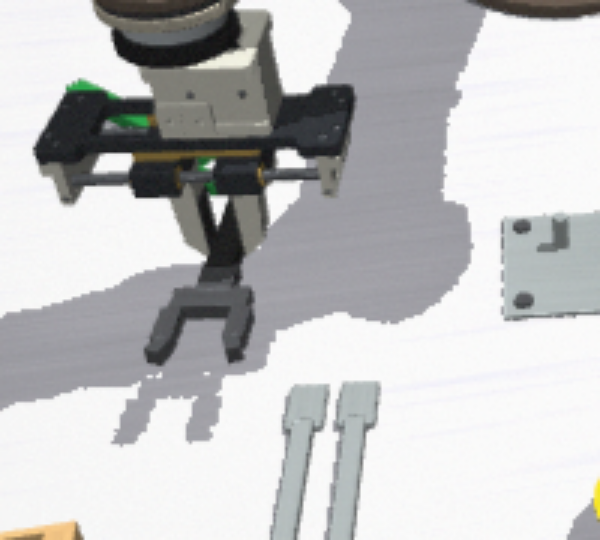

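The scene crop shows the black spanner held by its handle, level and clear of the table. Next I turn it 93° CCW at height.

```bash
python3 -m creep '[[0,0,0,-1,0],[0,0,0,-1,0],[0,0,0,-1,0],[0,0,0,-1,0],[0,0,0,-1,0],[0,0,0,-1,0],[0,0,0,-1,0],[0,0,0,-1,0],[0,0,0,-1,0],[0,0,0,-1,0],[0,0,0,-1,0],[0,0,0,-1,0]]'
python3 -m creep '[[0,0,0,-1,0],[0,0,0,-1,0],[0,0,0,-1,0],[0,0,0,-1,0],[0,0,0,-1,0],[0,0,0,-1,0],[0,0,0,-1,0],[0,0,0,-1,0],[0,0,0,-1,0],[0,0,0,-1,0],[0,0,0,-1,0],[0,0,0,-0.2,0]]'
python3 -c "
from h import *
go(.5154,-.0558,.066,-6.3)"
```

```text
clock: 12.38
position: [0.5242, -0.3095, 0.0634]
ee_rot: [-2.96, -1.049, 0.001]
force: [-1.0, 0.0, -4.0]
width: 0.215
gripper_force: 30.0
clock: 13.88
position: [0.5242, -0.3096, 0.0636]
ee_rot: [-2.339, -2.095, 0.0]
force: [0.3, 0.2, -3.1]
width: 0.216
gripper_force: 30.0
t13.88 pos [ 0.5242 -0.3096  0.0636] yaz-6.3 tilt [-0.001  0.001 -1.   ] shift [ 6.28 -0.92 -0.05] turn-0.00 j7 0.97 F [ 0.3  0.2 -3.1] T [-0.08  0.04 -0.01] w0.216 g30.0
```

```bash
python3 -m creep '[[0.7,-0.1,0,0,0],[0.7,-0.1,0,0,0],[0.7,-0.1,0,0,0],[0.7,-0.1,0,0,0],[0.7,-0.1,0,0,0],[0.7,-0.1,0,0,0],[0.7,-0.1,0,0,0],[0.7,-0.1,0,0,0],[0.68,-0.12,0,0,0],[0,0,0,0,0],[0,0,0,0,0]]'
python3 - <<'E'
from h import *
go(.5154,-.0558,.066,-6.3)
im=grab('top');px=im['pixels'];P=pts(im);cv2.imwrite('pics/p4.png',cv2.resize(cv2.convertScaleAbs(px[190:310,220:400],alpha=1.8),None,fx=4,fy=4))
im2=grab('scene');cv2.imwrite('pics/p4s.png',cv2.resize(cv2.convertScaleAbs(im2['pixels'][170:290,230:410],alpha=1.6),None,fx=4,fy=4))
# prongs: points at z .055-.085 ahead of fingers, in fixture frame
S=np.array([.5312,.0883]);a=np.radians(-6.28);F=np.array([[np.cos(a),np.sin(a)],[-np.sin(a),np.cos(a)]])
for nm,Q,lo in(("top",P,.05),("scene",pts(im2),.05)):
    q=Q.reshape(-1,3);f=(q[:,:2]-S)@F.T
    k=(q[:,2]>lo)&(q[:,2]<.095)&(f[:,1]>-95)&(abs(f[:,0])<.045)&(f[:,1]<-.02)&(f[:,1]>-.08)
    f=f[k];z=q[k,2];print(nm,k.sum(),"x",f[:,0].min(),f[:,0].max(),"y",f[:,1].min(),f[:,1].max(),"z med",np.median(z),np.percentile(z,[2,98]))
    for y0 in np.arange(-.075,-.02,.01):
        b=abs(f[:,1]-y0)<.005
        if b.any():print(round(y0,3),b.sum(),f[b,0].min().round(4),f[b,0].max().round(4),np.median(z[b]).round(4))
E
```

```text
clock: 15.25
position: [0.5156, -0.0568, 0.0643]
ee_rot: [2.341, 2.094, -0.001]
force: [0.8, -0.1, -2.9]
width: 0.21
gripper_force: 30.0
t15.25 pos [ 0.5156 -0.0568  0.0643] yaz-6.4 tilt [ 0.    -0.001 -1.   ] shift [ 0.02 -0.01 -0.04] turn-0.01 j7 0.62 F [ 0.8 -0.1 -2.9] T [-0.21  0.    0.02] w0.210 g30.0
top 217 x -0.029393845531601563 0.02939432894250594 y -0.0798766120542029 -0.035812403842007436 z med 0.07187318797571174 [0.06771311 0.07540451]
-0.075 38 -0.0005 0.0289 0.0725
-0.065 43 -0.0251 0.0279 0.0723
-0.055 62 -0.0282 0.0289 0.0719
-0.045 52 -0.0286 0.0282 0.0715
-0.035 22 -0.0294 0.0294 0.0708
scene 310 x -0.030034594648042173 0.03246713202248251 y -0.07999678021159663 -0.03403208653195234 z med 0.07184145451703172 [0.06171768 0.07548785]
-0.075 70 -0.027 0.0325 0.0723
-0.065 71 -0.03 0.0305 0.0721
-0.055 74 -0.0292 0.0316 0.0718
-0.045 56 -0.0272 0.0315 0.0709
-0.035 39 -0.0243 0.0304 0.0709
```

View pics/p4s.png

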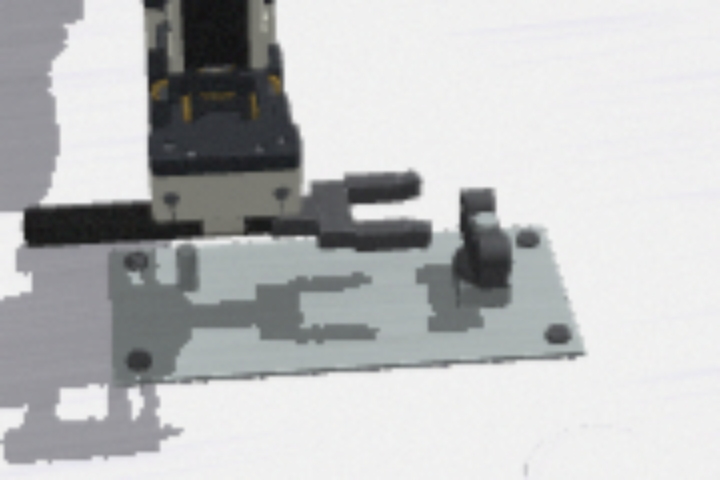

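The scene crop shows the spanner over the plate, handle over the post's line with the post at (188,265) beside it, and the jaw tips (425,185)/(430,235) facing the nut. Measured jaw centre x≈0, tips at y=-34 mm. Lowering now.

```bash
python3 -m creep '[[0.02,0,0.3,0,0],[0,0,0.3,0,0],[0,0,0.3,0,0],[0,0,0.25,0,0],[0,0,0.15,0,0],[0,0,0.08,0,0],[0,0,0,0,0],[0,0,0,0,0]]'
python3 -c "
from h import *
go(.5312,.0883,.008,-6.3)"
```

```text
clock: 16.35
position: [0.516, -0.0555, 0.0094]
ee_rot: [2.34, 2.096, 0.001]
force: [1.0, 0.3, -2.8]
width: 0.216
gripper_force: 30.0
t16.35 pos [ 0.516  -0.0555  0.0094] yaz-6.3 tilt [ 0.001  0.    -1.   ] shift [ 3.61 -0.02  0.04] turn-0.00 j7 0.70 F [ 1.   0.3 -2.8] T [-0.09  0.09 -0.01] w0.216 g30.0
```

```bash
python3 -m creep '[[0,0,0.03,0,0],[0.15,0,0,0,0],[0.15,0,0,0,0],[0.15,0,0,0,0],[0.15,0,0,0,0],[0.15,0,0,0,0],[0.15,0,0,0,0],[0.15,0,0,0,0],[0.15,0,0,0,0],[0,0,0,0,0]]'
python3 -c "
from h import *
go(.5312,.0883,.008,-6.3)"
```

```text
clock: 17.6
position: [0.5213, -0.0073, 0.0082]
ee_rot: [2.34, 2.096, 0.001]
force: [-0.7, -2.1, 6.0]
width: 0.213
gripper_force: 30.0
t17.60 pos [ 0.5213 -0.0073  0.0082] yaz-6.3 tilt [ 0.  0. -1.] shift [ 2.4  -0.02  0.01] turn0.00 j7 0.62 F [-0.7 -2.1  6. ] T [-0.62  0.2   0.  ] w0.213 g30.0
```

Light drag on the plate and a free entry. I continue until the throat meets the nut.

```bash
python3 -m creep '[[0.06,0,0,0,0],[0.06,0,0,0,0],[0.06,0,0,0,0],[0.04,0,0,0,0],[0,0,0,0,0]]'
python3 -c "
from h import *
go(.5312,.0883,.008,-6.3)"
python3 -m creep '[[0.04,0,0,0,0],[0.03,0,0,0,0],[0,0,0,0,0]]'
python3 -c "
from h import *
go(.5312,.0883,.008,-6.3)"
```

```text
clock: 18.23
position: [0.5222, 0.0008, 0.0082]
ee_rot: [2.34, 2.095, 0.0]
force: [-0.8, -4.2, 7.6]
width: 0.216
gripper_force: 30.0
t18.23 pos [0.5222 0.0008 0.0082] yaz-6.3 tilt [ 0.001 -0.    -1.   ] shift [ 2.2  -0.02  0.  ] turn-0.01 j7 0.60 F [-0.8 -4.2  7.6] T [-1.06  0.3   0.11] w0.216 g30.0
clock: 18.6
position: [0.5225, 0.0035, 0.0082]
ee_rot: [2.34, 2.095, 0.0]
force: [-0.0, -3.8, 5.5]
width: 0.214
gripper_force: 30.0
t18.60 pos [0.5225 0.0035 0.0082] yaz-6.3 tilt [ 0.001 -0.001 -1.   ] shift [ 2.13 -0.02  0.  ] turn-0.01 j7 0.60 F [-0.  -3.8  5.5] T [-1.05  0.32  0.05] w0.214 g30.0
```

```bash
python3 -m creep '[[0.04,0,0,0,0],[0.02,0,0,0,0],[0,0,0,0,0]]'
python3 -c "
from h import *
go(.5312,.0883,.008,-6.3)"
python3 -m creep '[[0.04,0,0,0,0],[0,0,0,0,0]]'
python3 -c "
from h import *
go(.5312,.0883,.008,-6.3)"
```

```text
clock: 18.98
position: [0.5227, 0.0053, 0.0082]
ee_rot: [2.34, 2.094, -0.001]
force: [-0.7, -6.2, 6.0]
width: 0.215
gripper_force: 30.0
t18.98 pos [0.5227 0.0053 0.0082] yaz-6.4 tilt [ 0.001 -0.001 -1.   ] shift [ 2.09 -0.02  0.  ] turn-0.01 j7 0.59 F [-0.7 -6.2  6. ] T [-1.45  0.3   0.02] w0.215 g30.0
clock: 19.23
position: [0.5228, 0.0056, 0.0082]
ee_rot: [2.34, 2.092, -0.002]
force: [-1.1, -11.2, 4.7]
width: 0.212
gripper_force: 30.0
t19.23 pos [0.5228 0.0056 0.0082] yaz-6.4 tilt [ 0.001 -0.003 -1.   ] shift [ 2.08 -0.02 -0.  ] turn-0.03 j7 0.59 F [ -1.1 -11.2   4.7] T [-2.22  0.37  0.  ] w0.212 g30.0
```

Force rose against a hard stop (-11 N) at the right place. Unload, let go and lift.

```bash
python3 -m creep '[[-0.03,0,0,0,0.3],[0,0,0,0,0.5],[0,0,0,0,0.5],[0,0,0,0,0.5],[0,0,-0.5,0,0.6],[0,0,-0.6,0,0.8],[0,0,-0.6,0,0.8],[0,0,-0.6,0,0.8],[0,0,-0.6,-1,0.8],[0,0,0,-1,0.8],[0,0,0,-1,0.8],[0,0,0,-1,0.8]]'
python3 -m creep '[[0,0,0,-1,0.8],[0,0,0,-1,0.8],[0,0,0,-1,0.8],[0,0,0,-1,0.8],[0,0,0,-1,0.8],[0,0,0,-1,0.8],[0,0,0,-1,0.8],[0,0,0,-1,0.8],[0,0,0,-1,0.8],[0,0,0,-1,0.8],[0,0,0,-1,0.8],[0,0,0,-1,0.8]]'
python3 - <<'E'
from h import *
go(.5312,.0883,.075,84.7)
im=grab('scene');px=im['pixels'];P=pts(im);np.save("pics/s5.npy",im,allow_pickle=True)
cv2.imwrite('pics/p5s.png',cv2.resize(cv2.convertScaleAbs(px[190:290,230:400],alpha=1.8),None,fx=4,fy=4,interpolation=cv2.INTER_CUBIC))
S=np.array([.5312,.0883]);a=np.radians(-6.28);F=np.array([[np.cos(a),np.sin(a)],[-np.sin(a),np.cos(a)]])
for nm,Q in(("scene",P),("top",pts(grab("top")))):
    q=Q.reshape(-1,3);f=(q[:,:2]-S)@F.T
    k=(q[:,2]>.012)&(q[:,2]<.026)&(abs(f[:,0])<.045)&(f[:,1]<.05)&(f[:,1]>-.22);f=f[k];z=q[k,2]
    print(nm,"y range",np.percentile(f[:,1],[0,1,99,100]).round(4))
    for y0 in(-.19,-.15,-.12,-.09,-.06,-.03,-.01,.01,.025):
        b=abs(f[:,1]-y0)<.008
        if b.any():print(y0,b.sum(),f[b,0].min().round(4),f[b,0].max().round(4),np.median(z[b]).round(4))
E
```

```text
clock: 20.72
position: [0.5225, 0.0068, 0.124]
ee_rot: [-2.023, -2.403, -0.0]
force: [0.1, 0.4, -0.2]
width: 0.801
gripper_force: 0.0
clock: 22.22
position: [0.5225, 0.0067, 0.1239]
ee_rot: [-0.871, -3.018, -0.0]
force: [-0.1, 0.5, 0.0]
width: 0.802
gripper_force: 0.0
t22.23 pos [0.5225 0.0067 0.1239] yaz57.8 tilt [-0.  0. -1.] shift [0.9  1.84 1.22] turn-6.72 j7 1.31 F [-0.1  0.5  0. ] T [-0.02  0.    0.03] w0.802 g0.0
scene y range [-0.1926 -0.19    0.0272  0.0306]
-0.19 36 -0.0061 0.0126 0.0204
-0.15 56 -0.0074 0.0116 0.0205
-0.12 60 -0.0108 0.0133 0.0206
-0.09 56 -0.0098 0.013 0.0206
-0.06 55 -0.0092 0.0151 0.0203
-0.03 93 -0.025 0.027 0.0178
-0.01 85 -0.0306 0.0331 0.0174
0.01 44 0.0095 0.0316 0.017
0.025 37 -0.0287 0.0312 0.017
top y range [-0.2053 -0.2037  0.0301  0.0307]
-0.19 1 0.0078 0.0078 0.0209
0.025 11 -0.0287 0.044 0.0163
```

View pics/p5s.png

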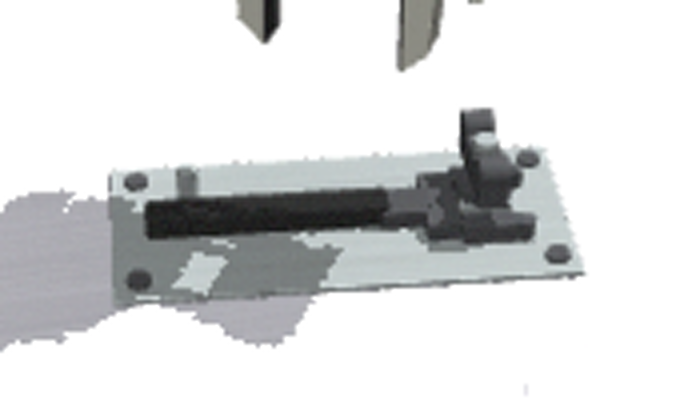

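The crop shows the spanner flat, its jaw round the nut (tips at ~28–30 mm, i.e. home) and the handle beside the post (187,183). I check the bar's angle from the same picture, then finish turning.

```bash
python3 - <<'E'
from h import *
im=np.load("pics/s5.npy",allow_pickle=True).item();q=pts(im).reshape(-1,3)
k=(np.hypot(q[:,0]-.5312,q[:,1]-.0883)<.045)&(q[:,2]>.045)&(q[:,2]<.065);q=q[k]
print(k.sum(),cv2.minAreaRect(q[:,:2].astype(np.float32)*1000))
E
python3 -m creep '[[0,0,0,-1,0.8],[0,0,0,-1,0.8],[0,0,0,-1,0.8],[0,0,0,-1,0.8],[0,0,0,-1,0.8],[0,0,0,-1,0.8],[0,0,0,-0.7,0.8],[0,0,0,0,0.8]]'
python3 -c "
from h import *
go(.5312,.0883,.075,84.7)"
```

```text
178 ((534.6097412109375, 89.89225769042969), (18.449871063232422, 60.37693786621094), 86.03273010253906)
clock: 23.32
position: [0.5226, 0.0066, 0.1239]
ee_rot: [-0.154, -3.138, -0.0]
force: [-1.3, -0.3, 0.5]
width: 0.799
gripper_force: 0.0
t23.32 pos [0.5226 0.0066 0.1239] yaz84.4 tilt [-0.  0. -1.] shift [-0.01  2.05  1.22] turn-0.08 j7 1.69 F [-1.3 -0.3  0.5] T [0.01 0.03 0.  ] w0.799 g0.0
```

```bash
python3 -m creep '[[0,0.4,0,0,0.6],[0,0.6,0,0,0.6],[0,0.6,0,0,0.5],[0,0.45,0.2,0,0.5],[0,0,0.5,0,0.5],[0,0,0.5,0,0.5],[0,0,0,0,0.5]]'
python3 -c "
from h import *
go(.531,.0885,.031,84.7)"
```

```text
clock: 24.2
position: [0.5292, 0.0885, 0.0744]
ee_rot: [-0.151, -3.135, 0.002]
force: [-0.4, -0.6, 0.7]
width: 0.501
gripper_force: 0.0
t24.20 pos [0.5292 0.0885 0.0744] yaz84.5 tilt [-0.003 -0.001 -1.   ] shift [-0.05  0.    1.08] turn-0.06 j7 1.59 F [-0.4 -0.6  0.7] T [ 0.03 -0.   -0.07] w0.501 g0.0
```

```bash
python3 -m creep '[[-0.04,0,0.4,0,0.5],[0,0,0.4,0,0.4],[0,0,0.26,0,0.3],[0,0,0,0,0],[0,0,0,0,0],[0,0,0,0,0],[0,0,0,0,0],[0,0,0,0,0]]' 25
python3 -c "
from h import *
go(.531,.0885,.031,84.7)"
```

```text
clock: 25.2
position: [0.5315, 0.091, 0.0328]
ee_rot: [-0.147, -3.137, -0.004]
force: [2.4, 9.1, -13.3]
width: 0.195
gripper_force: 24.9
t25.20 pos [0.5315 0.091  0.0328] yaz84.6 tilt [-0.001  0.002 -1.   ] shift [ 0.01 -0.06  0.05] turn-0.01 j7 1.63 F [  2.4   9.1 -13.3] T [ 1.98 -0.45  0.08] w0.195 g24.9
```

```bash
python3 -m creep '[[0,0.06,0,0,0],[0,0,0,0,0]]'
python3 -c "
from h import *
go(.531,.0905,.031,84.7)"
```

```text
clock: 25.45
position: [0.5315, 0.0912, 0.0329]
ee_rot: [-0.15, -3.136, -0.0]
force: [1.6, 4.9, -15.7]
width: 0.194
gripper_force: 24.9
t25.45 pos [0.5315 0.0912 0.0329] yaz84.5 tilt [-0.002  0.    -1.   ] shift [ 0.01 -0.02  0.05] turn-0.04 j7 1.63 F [  1.6   4.9 -15.7] T [ 0.98 -0.26  0.09] w0.194 g24.9
```

```bash
python3 -m creep '[[0,0.04,0.06,0,0],[0,0,0,0,0]]'
python3 -c "
from h import *
go(.531,.0905,.031,84.7)"
```

```text
clock: 25.7
position: [0.532, 0.0914, 0.0324]
ee_rot: [-0.153, -3.137, -0.001]
force: [-7.3, 0.8, 13.4]
width: 0.192
gripper_force: 25.0
t25.70 pos [0.532  0.0914 0.0324] yaz84.4 tilt [-0.001  0.001 -1.   ] shift [ 0.02 -0.02  0.03] turn-0.07 j7 1.63 F [-7.3  0.8 13.4] T [0.08 1.61 0.08] w0.192 g25.0
```

```bash
python3 -m creep '[[0.02,0,-0.03,0.5,0],[0,0,0,1,0],[0,0,0,1,0],[0,0,0,1,0],[0,0,0,0.5,0],[0,0,0,0,0]]'
python3 -c "
from h import *
go(.531,.0905,.031,37)"
```

```text
clock: 26.45
position: [0.5318, 0.0914, 0.0326]
ee_rot: [0.587, 3.086, -0.001]
force: [-1.1, -1.6, 0.5]
width: 0.192
gripper_force: 25.0
t26.45 pos [0.5318 0.0914 0.0326] yaz68.5 tilt [ 0.    -0.001 -1.   ] shift [ 0.01 -0.03  0.04] turn7.87 j7 1.42 F [-1.1 -1.6  0.5] T [-0.54  0.39 -0.03] w0.192 g25.0
```

```bash
python3 -m creep '[[0,0,0,1,0],[0,0,0,1,0],[0,0,0,1,0],[0,0,0,1,0],[0,0,0,1,0],[0,0,0,0,0]]'
python3 -c "
from h import *
go(.531,.0905,.031,37)
from h import *
im=grab('scene');px=im['pixels']
cv2.imwrite('pics/p6s.png',cv2.resize(cv2.convertScaleAbs(px[190:290,230:400],alpha=1.8),None,fx=4,fy=4,interpolation=cv2.INTER_CUBIC))"
```

```text
clock: 27.2
position: [0.5318, 0.0914, 0.0325]
ee_rot: [1.113, 2.937, -0.001]
force: [-2.0, -3.1, 1.2]
width: 0.196
gripper_force: 25.0
t27.20 pos [0.5318 0.0914 0.0325] yaz48.5 tilt [ 0.    -0.001 -1.   ] shift [-0.   -0.03  0.04] turn2.88 j7 1.15 F [-2.  -3.1  1.2] T [-0.83  0.53 -0.07] w0.196 g25.0
```

View pics/p6s.png

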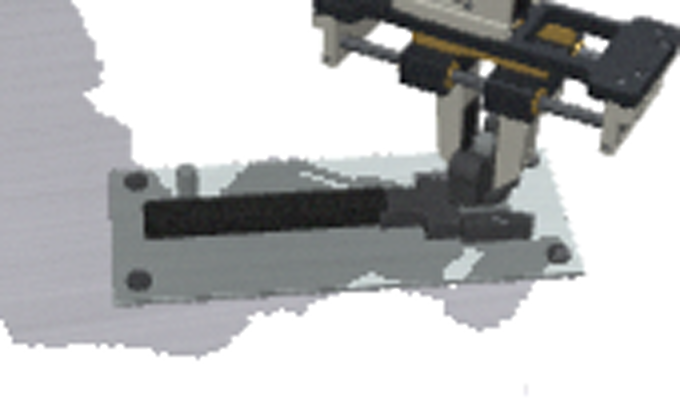

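The crop shows the gripper turning the wing with the spanner still in place beside the post. I approach the stop in small steps.

```bash
R='from h import *
go(.531,.0905,.031,37)'
python3 -m creep '[[0,0,0,0.7,0],[0,0,0,0.7,0],[0,0,0,0,0]]' >/dev/null; python3 -c "$R"
python3 -m creep '[[0,0,0,0.5,0],[0,0,0,0,0]]' >/dev/null; python3 -c "$R"
python3 -m creep '[[0,0,0,0.4,0],[0,0,0,0,0]]' >/dev/null; python3 -c "$R"
```

```text
t27.62 pos [0.5318 0.0914 0.0325] yaz42.7 tilt [ 0.    -0.001 -1.   ] shift [-0.   -0.03  0.04] turn1.44 j7 1.08 F [-2.3 -4.3  4.1] T [-1.18  0.64  0.04] w0.192 g25.0
t27.88 pos [0.5318 0.0914 0.0325] yaz40.8 tilt [ 0.    -0.001 -1.   ] shift [-0.   -0.03  0.04] turn0.94 j7 1.05 F [-2.1 -5.   3. ] T [-1.19  0.66 -0.05] w0.191 g25.0
t28.12 pos [0.5318 0.0914 0.0325] yaz39.2 tilt [ 0.    -0.001 -1.   ] shift [-0.01 -0.03  0.04] turn0.54 j7 1.03 F [-4.  -4.2  3. ] T [-1.23  0.64  0.07] w0.199 g25.0
```

```bash
R='from h import *
go(.531,.0905,.031,37)'
python3 -m creep '[[0,-0.03,0,0.4,0],[0,0,0,0,0]]' >/dev/null; python3 -c "$R"
python3 -m creep '[[0,0,0,0.4,0],[0,0,0,0,0]]' >/dev/null; python3 -c "$R"
python3 -m creep '[[0,0,0,0.4,0],[0,0,0,0,0]]' >/dev/null; python3 -c "$R"
```

```text
t28.38 pos [0.5316 0.0914 0.0326] yaz37.6 tilt [ 0.002 -0.    -1.   ] shift [-0.01 -0.03  0.04] turn0.16 j7 1.01 F [ 0.9 -2.9 -0.2] T [-0.79 -0.34  0.04] w0.198 g25.0
t28.62 pos [0.5316 0.0914 0.0325] yaz36.0 tilt [ 0.001 -0.    -1.   ] shift [-0.01 -0.03  0.04] turn-0.24 j7 0.99 F [ 2.1 -1.9 -0.6] T [-0.77 -0.77  0.04] w0.193 g25.0
t28.88 pos [0.5315 0.0914 0.0325] yaz34.4 tilt [ 0.001 -0.    -1.   ] shift [-0.01 -0.02  0.04] turn-0.64 j7 0.97 F [ 4.2 -3.4 -1.9] T [-0.74 -1.1   0.04] w0.192 g25.0
```

```bash
R='from h import *
go(.531,.0905,.031,37)'
python3 -m creep '[[0,0,0,0.4,0],[0,0,0,0,0]]' >/dev/null; python3 -c "$R"
python3 -m creep '[[0,0,0,0.4,0],[0,0,0,0,0]]' >/dev/null; python3 -c "$R"
python3 - <<'E'
from h import *
im=grab('scene');P=pts(im)
cv2.imwrite('pics/p7s.png',cv2.resize(cv2.convertScaleAbs(im['pixels'][190:290,230:400],alpha=1.8),None,fx=4,fy=4,interpolation=cv2.INTER_CUBIC))
S=np.array([.5312,.0883]);a=np.radians(-6.28);F=np.array([[np.cos(a),np.sin(a)],[-np.sin(a),np.cos(a)]])
q=P.reshape(-1,3);f=(q[:,:2]-S)@F.T
k=(q[:,2]>.012)&(q[:,2]<.026)&(abs(f[:,0])<.045)&(f[:,1]<.05)&(f[:,1]>-.22);f=f[k]
for y0 in(-.19,-.15,-.12,-.09,-.06):
    b=abs(f[:,1]-y0)<.008
    if b.any():print(y0,b.sum(),f[b,0].min().round(4),f[b,0].max().round(4))
E
```

```text
t29.12 pos [0.5316 0.0914 0.0325] yaz32.8 tilt [ 0.001 -0.    -1.   ] shift [-0.01 -0.02  0.04] turn-1.04 j7 0.95 F [ 4.8 -2.9 -0.7] T [-0.72 -1.02  0.09] w0.194 g25.0
t29.38 pos [0.5316 0.0914 0.0325] yaz31.2 tilt [ 0.001 -0.    -1.   ] shift [-0.01 -0.02  0.04] turn-1.44 j7 0.93 F [ 4.5 -3.   0. ] T [-0.73 -1.03  0.2 ] w0.193 g25.0
-0.19 41 -0.0411 0.0074
-0.15 60 -0.0115 0.0081
-0.12 57 -0.0148 0.0096
-0.09 57 -0.0094 0.0087
-0.06 57 -0.0106 0.0121
```

Handle has swung ~4 mm toward the post and the torque is rising; smaller steps now.

```bash
R='from h import *
go(.531,.0905,.031,37)'
python3 -m creep '[[0,0,0,0.3,0],[0,0,0,0,0]]' >/dev/null; python3 -c "$R"
python3 -m creep '[[0,0,0,0.25,0],[0,0,0,0,0]]' >/dev/null; python3 -c "$R"
```

```text
t29.68 pos [0.5316 0.0914 0.0326] yaz30.1 tilt [ 0.001 -0.    -1.   ] shift [-0.01 -0.02  0.04] turn-1.73 j7 0.91 F [ 3.8 -2.9 -0.1] T [-0.75 -1.03  0.47] w0.194 g25.2
t29.93 pos [0.5315 0.0915 0.0326] yaz29.1 tilt [ 0.001 -0.    -1.   ] shift [-0.01 -0.02  0.04] turn-1.97 j7 0.90 F [ 4.3 -2.8 -0.8] T [-0.68 -1.01  0.58] w0.197 g25.5
```

```bash
R='from h import *
go(.531,.0905,.031,37)'
python3 -m creep '[[0,0,0,0.2,0],[0,0,0,0,0]]' 40 >/dev/null; python3 -c "$R"
python3 -m creep '[[0,0,0,0.2,0],[0,0,0,0,0]]' >/dev/null; python3 -c "$R"
```

```text
t30.18 pos [0.5315 0.0914 0.0325] yaz28.3 tilt [ 0.001 -0.    -1.   ] shift [-0.01 -0.02  0.04] turn-2.17 j7 0.89 F [ 4.4 -1.8  0.1] T [-0.75 -0.97  0.8 ] w0.194 g40.7
t30.43 pos [0.5316 0.0915 0.0326] yaz27.6 tilt [ 0.001 -0.    -1.   ] shift [-0.02 -0.02  0.04] turn-2.36 j7 0.88 F [ 4.9 -3.5 -0.3] T [-0.81 -0.98  0.96] w0.193 g41.2
```

0.96 N m against the stop: firmly hand-tight. Let go and lift straight up.

```bash
python3 -m creep '[[0,0,0,0,0.35],[0,0,0,0,0.5],[0,0,0,0,0.5],[0,0,0,0,0.5],[0,0,-0.4,0,0.5],[0,0,-0.8,0,0.5],[0,0,-1,0,0.5],[0,0,-1,0,0.5],[-1,0,-0.8,0,0.5],[-1,0,0,0,0.5],[-1,0,0,0,0.5],[-1,0,0,0,0.5]]'
python3 -m creep '[[-1,0,0,0,0.5],[-1,0,0,0,0.5],[0,0,0,0,0.5]]'
python3 - <<'E'
from h import *
go(.531,.0905,.031,37)
o=[]
for n,(a,b,c,d) in(("scene",(190,290,230,400)),("top",(205,305,235,405))):
    im=grab(n);o.append(cv2.resize(cv2.convertScaleAbs(im['pixels'][a:b,c:d],alpha=1.8),None,fx=3,fy=3,interpolation=cv2.INTER_CUBIC))
    q=pts(im).reshape(-1,3);k=(np.hypot(q[:,0]-.5312,q[:,1]-.09)<.045)&(q[:,2]>.045)&(q[:,2]<.065);print(n,cv2.minAreaRect(q[k,:2].astype(np.float32)*1000))
cv2.imwrite('pics/p8.png',np.vstack(o))
E
```

```text
clock: 31.92
position: [0.605, -0.0518, 0.1936]
ee_rot: [1.63, 2.685, 0.001]
force: [0.4, 0.3, 0.2]
width: 0.499
gripper_force: 0.0
clock: 32.3
position: [0.6415, -0.126, 0.1936]
ee_rot: [1.636, 2.679, -0.003]
force: [-0.2, 0.1, -0.8]
width: 0.5
gripper_force: 0.0
t32.30 pos [ 0.6415 -0.126   0.1936] yaz27.2 tilt [ 0.001 -0.003 -1.   ] shift [6.09 0.02 4.05] turn-2.45 j7 1.05 F [-0.2  0.1 -0.8] T [-0.06  0.05  0.01] w0.500 g0.0
scene ((532.473876953125, 89.91354370117188), (19.85651397705078, 61.84919357299805), 30.6763916015625)
top ((530.3885498046875, 88.81543731689453), (17.950326919555664, 62.75594711303711), 31.197195053100586)
```

View pics/p8.png

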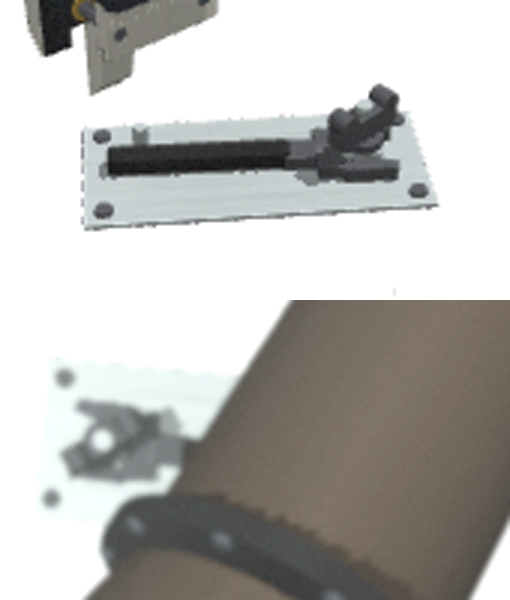

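Final view: the spanner is on the nut with its handle against the post, and the wing has turned to -59°. Jam plus nut comes to about 1.72 rad, i.e. jam at its 1.6 stop with about 0.1 rad of play taken up. The gripper is clear.

```bash
python3 -c "
from cell import sign_off
print(sign_off())"
```

```text
the job is handed in; nothing more can be done
None
```

The job is handed in at about 32 s: the spanner is fully home on the square nut and left there against the post, and the wing jam nut is tightened to its stop at about 0.96 N m, with the nut itself turning only about 0.1 rad.

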